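# Refit the drain pump's filter cap

### The arm

A 6-joint arm with a two-finger parallel gripper is mounted at the origin on a cart in front of the work surface, level with it; the furniture and walls round the work are solid. World frame = base frame: x ahead of the robot, y to its left, z up, the work surface at z = 0. Lengths are in m, angles in rad, forces in N, time in s.
With the tool pointing down it reaches from about 0.3 to 0.825 m from the base axis. Payload 5.4 kg.
Tool frame: the origin (TCP) lies at the very end of the fingers, on their centre line; the grasp point (between the pads) lies 19 mm behind it (arm.grasp_offset is the distance from the TCP to the grasp point, in m); y points along the fingers, x is the direction in which the jaws open and shut, and the axes are right-handed (so a half turn about y gives the same grasp; the last joint's range is limited). The gripper opens to 92 mm and grips with 3 to 60 N. Pads are 20 mm wide; open, the fingers measure 128 mm over their backs; the gripper's body (75 mm by 189 mm) begins 69 mm behind the grasp point.
Start: joints at [1.124, 0.158, 1.597, -0, 1.386, -0.21], TCP at [0.135, 0.559, 0.215] pointing down, gripper open.
Joint ranges: [-2.91, 2.91], [-0.94, 2.29], [0.18, 2.7], [-1.29, 4.43], [0.17, 2.64], [-3, 3]. Speed limits (rad/s): [2.57, 2.57, 3.14, 3.14, 3.14, 3.14].

### API

Orientations are given as a 3x3 rotation matrix whose columns are the frame's x, y, z axes.
In Python, from station import status, cams, order, arm gives the robot as it stands. The module is installed in compiled form; this text tells all that it offers.
- The arm moves only by the tool carry_out, never from a script. Its argument "increments" is text: rows parted by semicolons, each of 5 numbers parted by spaces: the shift along the tool's x, y, z in units of 0.4 m (1.0 is 0.4 m), then the turn about the tool's y in units of 90 degrees (1.0 is 90 degrees), then the finger opening in mm, from 0 to 91.9. A call has 1 to 20 rows; each row is the pose to reach, as a shift and turn from the pose commanded when the call began, along the tool's axes at that moment; what a row does not reach only later rows make up. A row lasts 1/8 s, in which the tool goes at most 62.5 mm and 10.7 degrees, less where a joint would pass 70% of its speed; a pose out of reach is approached as far as the arm can. A call with a number of a shift or a turn outside -1 to 1 is refused whole. A call with a gripper value outside its range is refused whole. The fingers move at their own pace and stop on an object; "squeeze" is the grip in N (left out, the last holds). Time passes only in rows, so rows that repeat a pose let the fingers close. It gives the time, the measured TCP pose, the force and the opening at its end, in the units of the state.
- status.state(): the state, without advancing time (a new reading comes with each control period).
- cams.read_camera(name): name is "scene" or "side" or "wrist"; returns the picture (420x560x3 uint8, red, green, blue); there is no depth.
- cams.calibration(name): a dict with "mtx" (3x3 intrinsics, pixels), "R" (3x3) and "t" (3): a world point X has camera coordinates R X + t. Camera axes: x right, y down, z forward; pixel columns grow to the right and rows downward; lengths in m; the calibration is good to about 2 mm. The wrist camera is an equidistant fisheye: a pixel r from the principal point sees the ray r / f radians off the axis. A picture is of the moment at which its call begins: read the wrist's pose just before it. calibration takes no time and is no camera call; for the wrist camera it gives the pose at the moment of the call.
- order.hand_in(): hands the job in, once; it reports no verdict.
Trained networks look in the newest picture that a camera, given by its name, has taken for a name from the list of things; names that differ only in an ending like _2 or _b are one class to them, and where a whole thing is asked for, a point or a joint stands for the part that bears it (a point fixed in the world has none). Each returns a list of dicts, best first, with "confidence" (0 to 1); they miss things now and then, are a little off and sometimes report something else, mostly with a low value. They report only what shows in the picture. A call takes as long as a camera call. They do not tell look-alikes from the thing itself.
- cams.boxes_of(query, camera): "uv" ([column, row] in pixels, amid what is visible of it).
- cams.mark_of(query, camera): "uv" ([column, row] in pixels: a listed point, or the origin of a listed thing).
The state is a dict: "t": time; "qpos": joint angles; "qd": joint speeds; "effort": joint torques, N m; "tool_pos": TCP position; "ee_rot": TCP orientation; "ft_force": force on the tool from outside, world axes, zero at the start; "ft_torque": the same for the moment, N m; "finger_gap": finger opening in m.
Only numpy, scipy, OpenCV 4.12 (cv2) and the standard library are available. Lean on these libraries where they do the work, as an engineer would, in place of code of your own. Each camera call takes 0.05 s, during which the arm holds its last target. There are 200 camera calls.

### The job

Put the grey screw cap with the bar grip into the open mouth of the white drain pump housing. Pressing only lightly, turn it backwards (anticlockwise from above) until it clicks down into the start of its thread, then screw it forwards (clockwise) until its flange lies fully home on the rim, and let go. Never force the cap, and leave the spare parts and the spanner lying around where they are.

Things in the scene. Friction and masses are not known exactly. Their poses are not given: they have to be found in the camera images.
- cap: Loose screw-in filter cap of grey plastic, about 0.11 kg, standing upright on its plug on the table. Origin: centre of the plug's underside; z up its axis, x along its bar grip. Round plug 40.6 mm in diameter with bevelled foot, z = 0 to 25 mm; flange 71 mm in diameter, z = 25 to 30 mm; bar grip above it.
- cap_grip (a point): Point on the cap's axis inside the upright bar grip, 46 mm above the cap's underside. The bar is 50 mm long (cap x), 12 mm wide (cap y), and stands from z = 30 to 58 mm on the flange.
- cap_pins (a point): Point on the cap's axis, 6 mm above its underside, at the height of three radial pins, 5 mm thick, 120 degrees apart (the first along cap +x), their ends 27 mm from the axis. They run in the thread.
- pump: Fixed white plastic drain pump housing on an aluminium plate 116 x 96 x 8 mm, with two short hose stubs low on its sides. Origin: on the axis of the round mouth, at the table; z up. Its mouth opens upward, the rim 60 mm above the table. A press of 2 to 4 N is enough throughout; a clockwise moment of 0.35 N m is snug, 0.5 N m or a hard press is forcing it.
- pump_mouth (a point): Centre of the mouth at rim height, z = 60 mm; 73 mm outside and 58 mm inside diameter.
- pump_ledge (a point): On the mouth's axis, 8 mm below the rim: flat top of a three-start right-hand thread around a 44 mm hole. A cap just set in lies with its pins on it (cap underside at z = 48.5 mm). The thread starts are three gaps about 7 mm wide at their narrow inner end, 120 degrees apart, each with a stop on its anticlockwise side; where they lie round the circle differs every time and no pose tells it.
- cap_home (a point): Where the cap's origin ends, z = 35 mm, flange on the rim. Turned anticlockwise up to 120 degrees on the ledge, the cap meets the gaps, drops 8.7 mm (underside to 39.8 mm), turns back no further. Then clockwise, about 80 degrees at 6 mm per 70 degrees (1.2 mm up-down play), takes it home; it stays where left. Clockwise from the ledge it only meets the stops.
- spanner: Loose steel spanner, 33 x 180 x 8 mm, lying on the table; bystander.
- motor_pulley: Loose pale grey pulley, 63 mm in diameter, 22 mm high; bystander.
- drain_coupling: Loose white pipe coupling, 42 mm in diameter, 50 mm high, upright; bystander.
- spare_handle: Loose black curved door handle, 57 x 114 x 20 mm; bystander.
Not all that is in view belongs to the job. Leave any brown or orange look-alike of the cap alone.

How it is judged:
On the way:
1. the cap has dropped into the start of its thread: on the mouth's axis, upright, its origin less than 42.5 mm above the pump's (z of cap in the frame of pump below 0.0425 m and horizontal distance between cap and pump below 0.004 m and angle between cap's own z axis and vertical below 0.08 rad), for 0.2 s.
At the end, for the whole second after the job is handed in: The cap is screwed home: its origin less than 36.5 mm above the pump's (flange within 1.5 mm of the rim), within 4 mm of the mouth's axis, upright within 0.08 rad, at rest and released (z of cap in the frame of pump below 0.0365 m and horizontal distance between cap and pump below 0.004 m and angle between cap's own z axis and vertical below 0.08 rad and linear speed of cap below 0.01 m/s); the robot touches nothing.
It fails at once if the cap is forced: more than 30 N between cap and pump (contact force between cap and pump above 30 N).
It fails at once if the spanner is moved by more than 20 mm (distance of spanner from where it was at the start of the episode above 0.02 m).
It fails at once if the motor pulley is moved by more than 20 mm (distance of motor_pulley from where it was at the start of the episode above 0.02 m).
It fails at once if the drain coupling is moved by more than 20 mm (distance of drain_coupling from where it was at the start of the episode above 0.02 m).
It fails at once if the spare handle is moved by more than 20 mm (distance of spare_handle from where it was at the start of the episode above 0.02 m).
It also fails if it takes over 64 s, if anything falls off the work surface, if the arm or the gripper's body presses on something with over 40 N, if the wrist force passes 120 N, or if a joint passes its speed limit or range.

## Working session

There is one attempt and no reset: what is moved stays moved. The work goes in short steps, Python scripts to look and compute and a tool call to move; the robot and the scene stay as the last step left them, time stands still between calls to the robot, and variables do not carry over. Pictures are saved under pics/ and viewed, on a budget of 10 in all, crops included, one or two more only if the job needs it, and the job is handed in when it is done.

Besides the shell and the picture viewer there is one more tool, called after ">>>" by a JSON object that holds its "api" and its "payload", one argument or row to a line. carry_out: Moves the arm, as the interface text tells. Shifts and turns lie within -1 to 1; 1 stands for 0.4 m of shift or 90 degrees of turn. Its arguments: {"type":"object","properties":{"increments":{"type":"string"},"squeeze":{"type":"number"}},"required":["increments"]}

```bash
mkdir -p pics; python3 - <<'E'
from station import status,cams
import cv2,numpy as np
s=status.state();print(s)
ims=[]
for c in("scene","side"):
    im=cams.read_camera(c);cv2.imwrite(f"pics/{c}0.png",im[:,:,::-1])
    k=cams.calibration(c);print(c,k)
    for q in("cap","cap_grip","pump_mouth","pump"):
        print(c,q,[(d["confidence"],d["uv"]) for d in cams.mark_of(q,c)][:3])
E
```

```text
{'t': 0.0, 'qpos': array([ 1.12389517e+00,  1.59066244e-01,  1.59820145e+00, -1.41962988e-05,
        1.38619234e+00, -2.10113829e-01]), 'qd': array([ 0.00045418, -0.00123289,  0.00116278,  0.00100953, -0.00290644,
        0.00081283]), 'effort': array([-6.42141858e-04, -3.85581207e+01, -3.22105730e+01,  7.00208754e-02,
        3.78598063e-02, -1.37275042e-04]), 'tool_pos': array([0.13464454, 0.55837972, 0.21362468]), 'ee_rot': array([[ 2.34577544e-01, -7.94445755e-04, -9.72097086e-01],
       [ 9.72095690e-01, -1.69001459e-03,  2.34578588e-01],
       [-1.82921822e-03, -9.99998256e-01,  3.75837823e-04]]), 'ft_force': array([-0.78029274,  0.41390566,  0.53933595]), 'ft_torque': array([ 0.01846623,  0.00018388, -0.03213848]), 'finger_gap': 0.09191524953333512}
scene {'mtx': array([[382.02836336,   0.        , 278.68881595],
       [  0.        , 382.02836336, 218.02545886],
       [  0.        ,   0.        ,   1.        ]]), 'R': array([[ 0.58392954, -0.8117948 ,  0.00393642],
       [-0.39702525, -0.28980577, -0.87085221],
       [ 0.70809409,  0.50695347, -0.49152918]]), 't': array
[... 206 characters left out ...]
.7])]
scene pump_mouth [(0.76, [250.6, 206.5])]
scene pump [(0.76, [251.2, 227.1])]
side {'mtx': array([[434.77177454,   0.        , 291.05833464],
       [  0.        , 434.77177454, 206.55365142],
       [  0.        ,   0.        ,   1.        ]]), 'R': array([[ 0.85086395, -0.52529892, -0.00957046],
       [-0.3315428 , -0.52271419, -0.78539751],
       [ 0.40756584,  0.67143944, -0.61891774]]), 't': array([-0.46229216,  0.26085025,  0.96069473])}
side cap [(0.95, [269.8, 282.5]), (0.85, [270.8, 236.7]), (0.77, [315.6, 257.4])]
side cap_grip [(0.75, [271.3, 266.6]), (0.72, [271.9, 224.6]), (0.71, [311.9, 209.2])]
side pump_mouth [(0.76, [275.6, 181.7])]
side pump [(0.94, [272.5, 200.8])]
```

View pics/scene0.png

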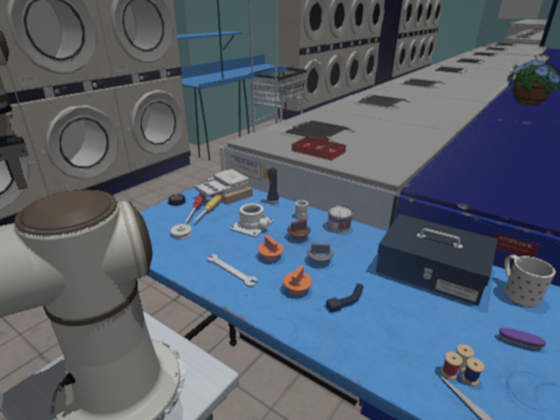

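View pics/side0.png

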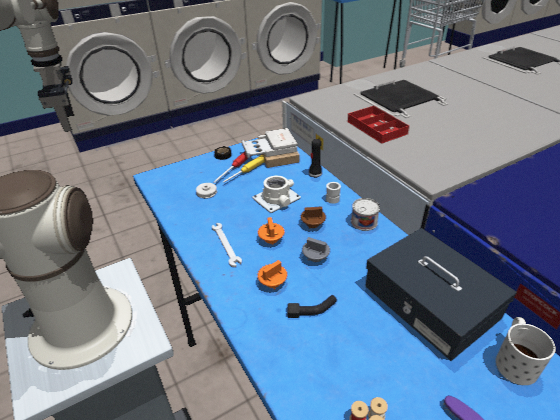

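Both views show four candidates. In scene pixels they are orange (270,250), orange (296,284), brown (299,231) and grey (319,254); the grey one is at (315,251) in side. The pump is at scene (251,215), side (275,190). I choose the grey one and check it in one crop.

```bash
cat > h.py <<'E'
import numpy as np,cv2
from station import status,cams
def P(c):
    k=cams.calibration(c);return k["mtx"]@np.c_[k["R"],k["t"]]
def tri(a,b):
    X=cv2.triangulatePoints(P("scene"),P("side"),np.array(a,float),np.array(b,float))[:,0];return X[:3]/X[3]
def plane(c,uv,z):
    k=cams.calibration(c);d=k["R"].T@np.linalg.inv(k["mtx"])@[uv[0],uv[1],1];o=-k["R"].T@k["t"];return o+d*(z-o[2])/d[2]
E
python3 - <<'E'
from h import *
print("pump",tri([251.2,227.1],[272.5,200.8]),plane("scene",[251.2,227.1],0),plane("side",[272.5,200.8],0))
print("mouth",tri([250.6,206.5],[275.6,181.7]),plane("scene",[250.6,206.5],.06),plane("side",[275.6,181.7],.06))
print("cap",tri([319.5,259.6],[315.6,257.4]),plane("scene",[319.5,259.6],0),plane("side",[315.6,257.4],0),plane("scene",[321.9,248.7],.046))
cs=[]
for n,(u,v) in(("scene",(319,254)),("side",(315,250))):
    im=cv2.imread(f"pics/{n}0.png");cs.append(cv2.resize(im[v-25:v+25,u-25:u+25],(400,400),interpolation=cv2.INTER_CUBIC))
cv2.imwrite("pics/crop1.png",np.hstack(cs))
for n,uv in(("orange1",(270,256)),("orange2",(294,287)),("brown",(300,236)),("coupling",(302,219)),("spanner",(231,268)),("handle",(345,302)),("pulley",(180,233)),("reel",(340,226))): print(n,plane("scene",uv,0).round(3))
E
```

```text
pump [0.5790885  0.16484968 0.00174753] [0.5833108  0.16953676 0.        ] [0.57938072 0.16464494 0.        ]
mouth [0.59950652 0.17960616 0.05824068] [0.60302612 0.18567465 0.06      ] [0.5960069  0.17096917 0.06      ]
cap [ 0.55712508 -0.09697908 -0.00203396] [ 0.55864456 -0.09372473  0.        ] [ 0.55416921 -0.10253434  0.        ] [ 0.54827699 -0.10420299  0.046     ]
orange1 [0.492 0.027 0.   ]
orange2 [ 0.42  -0.102  0.   ]
brown [0.63  0.016 0.   ]
coupling [0.721 0.068 0.   ]
spanner [0.387 0.078 0.   ]
handle [ 0.446 -0.23   0.   ]
pulley [0.427 0.324 0.   ]
reel [ 0.755 -0.054  0.   ]
```

View pics/crop1.png

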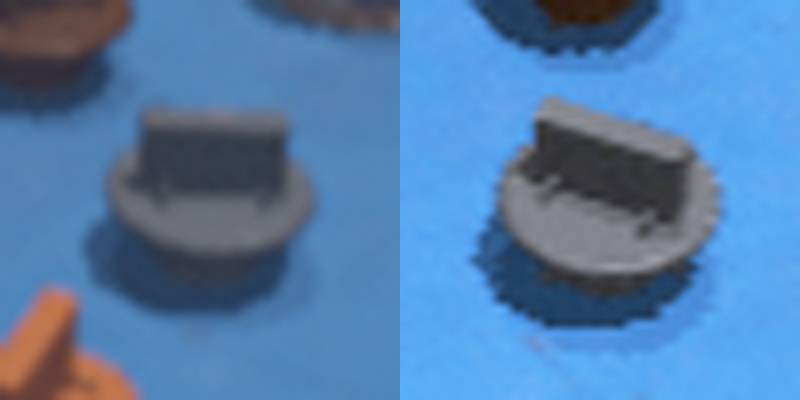

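```bash
cat >> h.py <<'E'
def inc(p,yaw_deg=None,ref=None):
    "units from current measured pose to TCP p and tool-x yaw"
    s=status.state();R=s["ee_rot"];d=R.T@(np.array(p)-s["tool_pos"])/.4
    y0=np.degrees(np.arctan2(R[1,0],R[0,0]));t=0 if yaw_deg is None else -(((yaw_deg-y0)+180)%360-180)/90
    return d.round(4),round(t,4),"yaw",round(y0,2)
E
python3 - <<'E'
from h import *
a=tri([311.5,243],[308.1,237.5]);b=tri([330,243],[326.6,243.75]);print(a,b,np.degrees(np.arctan2(*(b-a)[1::-1])))
print(np.degrees(np.arctan2(*(plane("scene",[330,243],.058)-plane("scene",[311.5,243],.058))[1::-1])),np.degrees(np.arctan2(*(plane("side",[326.6,243.75],.058)-plane("side",[308.1,237.5],.058))[1::-1])))
print(inc([.553,-.1,.2]),inc([.59,.172,.215]))
k=cams.calibration("wrist");s=status.state();print(k["mtx"],s["ee_rot"].T@(-k["R"].T@k["t"]-s["tool_pos"]),k["R"]@s["ee_rot"])
E
```

```text
[ 0.55050198 -0.07124163  0.04845073] [ 0.57714946 -0.11431022  0.04921304] -58.25401524510685
-53.92737965501003 -59.12921835233304
(array([-1.3561,  0.0364, -1.4025]), 0, 'yaw', np.float64(76.43)) (array([-6.7340e-01, -1.1000e-03, -1.3329e+00]), 0, 'yaw', np.float64(76.43))
[[325.1922621    0.         278.03525802]
 [  0.         325.1922621  214.30832295]
 [  0.           0.           1.        ]] [-1.64352413e-04 -1.69512513e-01  7.54351455e-02] [[ 9.99999955e-01 -7.19683136e-05 -2.91990347e-04]
 [-3.00586976e-04 -2.69014059e-01 -9.63136203e-01]
 [-9.23422004e-06  9.63136247e-01 -2.69014068e-01]]
```

>>> {"api": "carry_out", "payload": {
  "increments": "-0.07 0 -0.135 0 91.9;-0.14 0 -0.27 0 91.9;-0.21 0 -0.405 0 91.9;-0.28 0 -0.54 0 91.9;-0.35 0 -0.67 0 91.9"
}}

```text
t: 1.12
tool_pos: [0.364, 0.3585, 0.2149]
ee_rot: [[0.235, 0.001, -0.972], [0.972, 0.0, 0.235], [0.001, -1.0, -0.001]]
ft_force: [0.4, 0.8, 0.3]
finger_gap: 0.0922
```

>>> {"api": "carry_out", "payload": {
  "increments": "-0.07 0 -0.135 0.1 91.9;-0.14 0 -0.27 0.2 91.9;-0.21 0 -0.405 0.3 91.9;-0.28 0 -0.54 0.4 91.9;-0.32 0 -0.66 0.48 91.9;-0.32 0 -0.66 0.48 91.9;-0.32 0 -0.66 0.48 91.9"
}}

```text
t: 2.0
tool_pos: [0.5886, 0.174, 0.2144]
ee_rot: [[0.836, -0.001, -0.549], [0.549, 0.0, 0.836], [-0.001, -1.0, 0.001]]
ft_force: [0.6, 0.8, 0.2]
finger_gap: 0.0918
```

```bash
cat >> h.py <<'E'
def wplane(k,uv,z):
    K=k["mtx"];x=(np.array(uv,float)-K[:2,2])/K[0,0];r=np.hypot(*x)
    d=k["R"].T@np.r_[np.sin(r)*x/max(r,1e-9),np.cos(r)];o=-k["R"].T@k["t"];return o+d*(z-o[2])/d[2]
E
python3 - <<'E'
from h import *
s=status.state();print(s["t"],s["tool_pos"],s["ft_force"])
k=cams.calibration("wrist");im=cams.read_camera("wrist");cv2.imwrite("pics/w1.png",im[:,:,::-1])
for q,z in(("pump_mouth",.06),("pump",0),("pump_ledge",.052)):
    for d in cams.mark_of(q,"wrist"): print(q,d["confidence"],d["uv"],wplane(k,d["uv"],z))
np.save("k1.npy",k,allow_pickle=True)
E
```

```text
2.0 [0.58862736 0.17398474 0.21438734] [0.63819857 0.84736639 0.23442075]
pump_mouth 0.91 [284.0, 205.9] [0.59703436 0.1724241  0.06      ]
pump 0.59 [280.7, 191.8] [0.59322078 0.17287845 0.        ]
pump_ledge 0.84 [286.7, 204.1] [0.59955318 0.17401273 0.052     ]
pump_ledge 0.38 [149.9, 346.4] [ 0.55457569 -0.09226006  0.052     ]
```

View pics/w1.png

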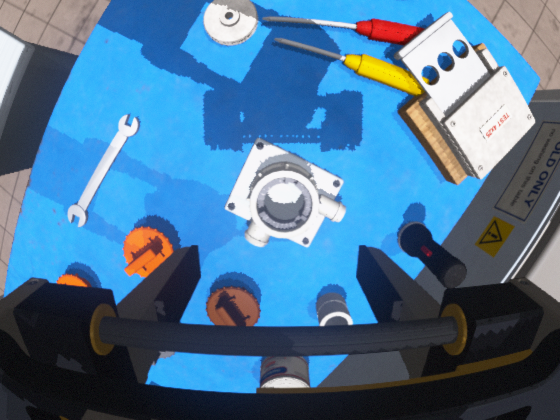

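The wrist view shows the pump mouth at (284,205). Around it are the brown cap (233,300), the orange caps (150,250) and (75,283), and the coupling (334,305). Next I refine the mouth by fitting its two circles.

```bash
cat >> h.py <<'E'
def wproj(k,X):
    c=np.atleast_2d(X)@k["R"].T+k["t"];h=np.hypot(c[:,0],c[:,1]);th=np.arctan2(h,c[:,2])
    return k["mtx"][:2,2]+k["mtx"][0,0]*(th/h)[:,None]*c[:,:2]
def circ(x,y,r,z,n=180):
    a=np.linspace(0,2*np.pi,n,False);return np.c_[x+r*np.cos(a),y+r*np.sin(a),np.full(n,z)]
def fitcirc(im,k,x0,y0,rz,span=.012,step=.0005):
    g=cv2.GaussianBlur(cv2.cvtColor(im,cv2.COLOR_RGB2GRAY).astype(np.float32),(0,0),.8)
    m=np.minimum(np.hypot(cv2.Sobel(g,5,1,0),cv2.Sobel(g,5,0,1)),150)
    best=(-1,)
    for x in np.arange(x0-span,x0+span,step):
        for y in np.arange(y0-span,y0+span,step):
            v=0
            for r,z in rz:
                p=wproj(k,circ(x,y,r,z)).astype(np.float32);v+=cv2.remap(m,p[:,:1],p[:,1:],1).mean()
            best=max(best,(v,x,y))
    return best
E
python3 - <<'E'
from h import *
k=np.load("k1.npy",allow_pickle=True).item();im=cv2.imread("pics/w1.png")[:,:,::-1].copy()
for rz in([(.029,.06),(.0365,.06)],[(.029,.06)],[(.0365,.06)]):
    print(fitcirc(im,k,.597,.1724,rz))
v,x,y=fitcirc(im,k,.597,.1724,[(.029,.06),(.0365,.06)])
c=(284,203);S=8;o=np.array([c[0]-45,c[1]-40])
cr=cv2.resize(im[o[1]:o[1]+75,o[0]:o[0]+95,::-1],None,fx=S,fy=S,interpolation=cv2.INTER_CUBIC)
for r in(.029,.0365):
    p=((wproj(k,circ(x,y,r,.06))-o+.5)*S).astype(np.int32);cv2.polylines(cr,[p],True,(0,0,255),1)
cv2.imwrite("pics/fit1.png",cr)
print(inc([.561,-.095,.2],33))
E
```

```text
(np.float32(246.15318), np.float64(0.5964999999999987), np.float64(0.1734))
(np.float32(148.75272), np.float64(0.5964999999999987), np.float64(0.1734))
(np.float32(109.095055), np.float64(0.5909999999999993), np.float64(0.1804))
(array([-0.4277,  0.0371, -0.5255]), np.float64(0.0038), 'yaw', np.float64(33.35))
```

View pics/fit1.png

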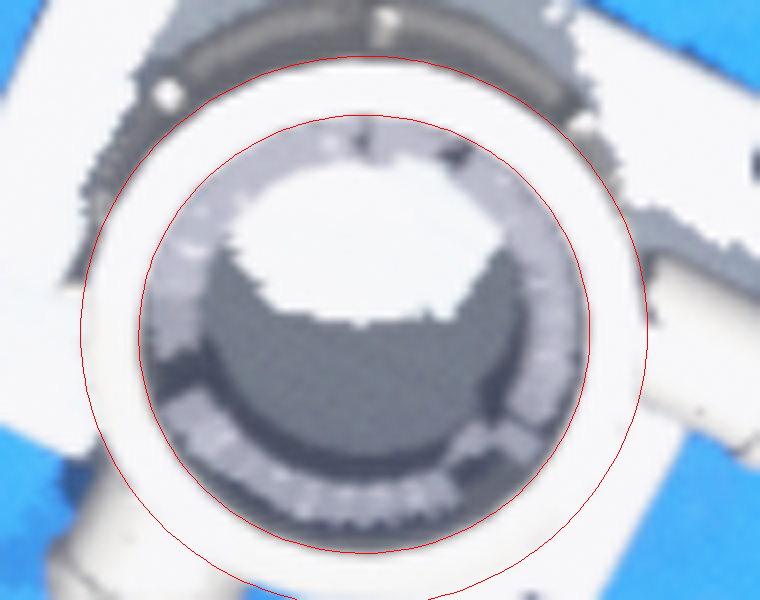

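The red circles lie on the rim, so the mouth is at (0.5965, 0.1734). The thread gaps show as dark notches at crop (180,370), (490,450) and (410,145). Next I move over the cap.

>>> {"api": "carry_out", "payload": {
  "increments": "-0.1 0.01 -0.12 0 91.9;-0.2 0.02 -0.24 0 91.9;-0.3 0.04 -0.36 0 91.9;-0.4 0.06 -0.48 0 91.9;-0.428 0.07 -0.526 0 91.9;-0.428 0.07 -0.526 0 91.9;-0.428 0.07 -0.526 0 91.9"
}}

```text
t: 3.08
tool_pos: [0.5614, -0.0947, 0.1869]
ee_rot: [[0.836, 0.0, -0.549], [0.549, 0.0, 0.836], [0.001, -1.0, 0.0]]
ft_force: [0.7, 0.5, -0.7]
finger_gap: 0.092
```

```bash
python3 - <<'E'
from h import *
s=status.state();print(s["t"],s["tool_pos"],s["ft_force"],s["ft_torque"])
k=cams.calibration("wrist");im=cams.read_camera("wrist");cv2.imwrite("pics/w2.png",im[:,:,::-1]);np.save("k2.npy",k,allow_pickle=True)
for q,z in(("cap",0),("cap_grip",.046)):
    for d in cams.mark_of(q,"wrist")[:3]: print(q,d["confidence"],d["uv"],wplane(k,d["uv"],z))
f=fitcirc(im.copy(),k,.56,-.095,[(.0355,.03)],.02,.001);f=fitcirc(im.copy(),k,f[1],f[2],[(.0355,.03)],.002,.00025);print(f)
c=wproj(k,[f[1],f[2],.04])[0].astype(int);o=np.maximum(c-[48,40],0);S=8
cr=cv2.resize(im[o[1]:o[1]+75,o[0]:o[0]+95,::-1],None,fx=S,fy=S,interpolation=cv2.INTER_CUBIC)
p=((wproj(k,circ(f[1],f[2],.0355,.03))-o+.5)*S).astype(np.int32);cv2.polylines(cr,[p],True,(0,0,255),1)
for yaw in(-57,):
    a=np.radians(yaw);u=np.array([np.cos(a),np.sin(a)]);n=np.array([-u[1],u[0]])
    q=[np.r_[f[1:3]+sx*.025*u+sy*.006*n,.058] for sx,sy in((1,1),(1,-1),(-1,-1),(-1,1))]
    cv2.polylines(cr,[((wproj(k,np.array(q))-o+.5)*S).astype(np.int32)],True,(0,255,0),1)
print("crop origin",o)
cv2.imwrite("pics/fit2.png",cr)
E
```

```text
3.075 [ 0.56139731 -0.09473391  0.18694787] [ 0.73877814  0.50938832 -0.66002116] [-0.04095115  0.05411595 -0.00914414]
cap 0.79 [272.7, 194.7] [ 0.55729567 -0.09896228  0.        ]
cap 0.67 [162.8, 143.3] [ 0.41956767 -0.11659629  0.        ]
cap 0.62 [283.7, 72.8] [0.49310514 0.02075371 0.        ]
cap_grip 0.72 [388.7, 146.1] [0.62066066 0.01430361 0.046     ]
cap_grip 0.72 [149.2, 146.0] [ 0.4210841  -0.11547457  0.046     ]
cap_grip 0.66 [287.1, 66.0] [0.49555479 0.02134354 0.046     ]
(np.float32(78.46331), np.float64(0.5509999999999998), np.float64(-0.09124999999999998))
crop origin [223 153]
```

View pics/fit2.png

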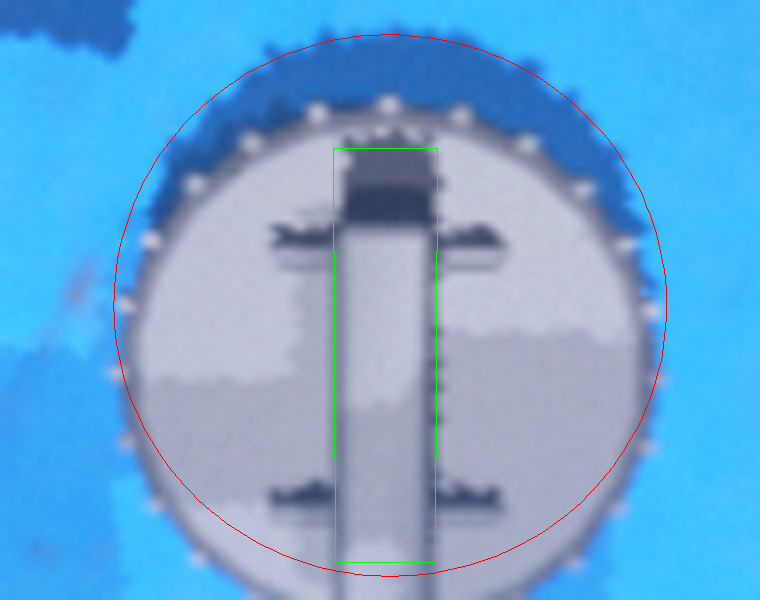

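The crop shows the grey cap with its bar vertical, i.e. along tool z. The circle fit locked onto the shadow; the true flange centre is near crop (388,367). I refit from there.

```bash
python3 - <<'E'
from h import *
k=np.load("k2.npy",allow_pickle=True).item();im=cv2.imread("pics/w2.png")[:,:,::-1].copy()
p=wplane(k,[271,198.3],.03);print(p)
print(fitcirc(im,k,p[0],p[1],[(.0355,.03)],.004,.00025),fitcirc(im,k,p[0],p[1],[(.0345,.03)],.004,.00025))
e=wplane(k,[270.9,180.7],.058);u=np.array([.549,-.836,0]);print("from bar end",e+.025*u)
print(inc([p[0],p[1],.033]))
E
```

```text
[ 0.55476043 -0.09744097  0.03      ]
(np.float32(74.16473), np.float64(0.5555104328819639), np.float64(-0.09894096575578225)) (np.float32(89.543785), np.float64(0.5565104328819638), np.float64(-0.09669096575578225))
from bar end [ 0.5562697  -0.09867568  0.058     ]
(array([-0.018 ,  0.3848,  0.0038]), 0, 'yaw', np.float64(33.36))
```

>>> {"api": "carry_out", "payload": {
  "increments": "-0.0165 0.12 0 0 91.9;-0.0165 0.24 0 0 60;-0.0165 0.33 0 0 40;-0.0165 0.365 0 0 30;-0.0165 0.381 0 0 30;-0.0165 0.381 0 0 30;-0.0165 0.381 0 0 30",
  "squeeze": 40
}}

```text
t: 4.1
tool_pos: [0.557, -0.1002, 0.0358]
ee_rot: [[0.836, 0.003, -0.548], [0.548, -0.001, 0.836], [0.002, -1.0, -0.002]]
ft_force: [-0.2, 0.6, 0.2]
finger_gap: 0.0342
```

>>> {"api": "carry_out", "payload": {
  "increments": "0 0 0 0 8;0 0 0 0 8;0 0 0 0 8;0 0 0 0 8;0 0 0 0 8;0 0 0 0 8"
}}

```text
t: 4.85
tool_pos: [0.556, -0.0999, 0.0346]
ee_rot: [[0.836, 0.001, -0.548], [0.548, -0.0, 0.836], [0.0, -1.0, -0.0]]
ft_force: [-0.5, 1.5, 5.4]
finger_gap: 0.0114
```

>>> {"api": "carry_out", "payload": {
  "increments": "0 -0.05 0 0 8;0 -0.15 0 0 8;0 -0.2 0 0 8;0 -0.2 0 0 8;0 -0.2 0 0 8"
}}

```text
t: 5.48
tool_pos: [0.5547, -0.0994, 0.1125]
ee_rot: [[0.836, -0.003, -0.548], [0.548, 0.001, 0.836], [-0.002, -1.0, 0.002]]
ft_force: [0.3, 0.2, -2.6]
finger_gap: 0.0118
```

```bash
python3 - <<'E'
from h import *
s=status.state();print(s["t"],s["tool_pos"],s["ft_force"],s["ft_torque"],s["finger_gap"],s["qpos"][5])
k=cams.calibration("wrist");im=cams.read_camera("wrist");cv2.imwrite("pics/w3.png",im[:,:,::-1]);np.save("k3.npy",k,allow_pickle=True)
c=wproj(k,np.r_[s["tool_pos"][:2],s["tool_pos"][2]+.01])[0];print("tcp px",c)
o=np.maximum(c-[60,45],0).astype(int);S=8;cr=cv2.resize(im[o[1]:o[1]+75,o[0]:o[0]+100,::-1],None,fx=S,fy=S,interpolation=cv2.INTER_CUBIC)
zf=s["tool_pos"][2]-.0045
p=((wproj(k,circ(*s["tool_pos"][:2],.0345,zf))-o+.5)*S).astype(np.int32);cv2.polylines(cr,[p],True,(0,0,255),1)
cv2.imwrite("pics/fit3.png",cr)
print(inc([.5965,.1734,.115],33))
E
```

```text
5.475 [ 0.55467798 -0.09940485  0.11245878] [ 0.27918078  0.23666436 -2.55154767] [-0.05253811  0.05438506 -0.01561926] 0.011816883556425302 -0.971662816523028
tcp px [277.82216317 269.35819874]
(array([ 0.4614, -0.0064,  0.5128]), np.float64(0.0026), 'yaw', np.float64(33.23))
```

View pics/fit3.png

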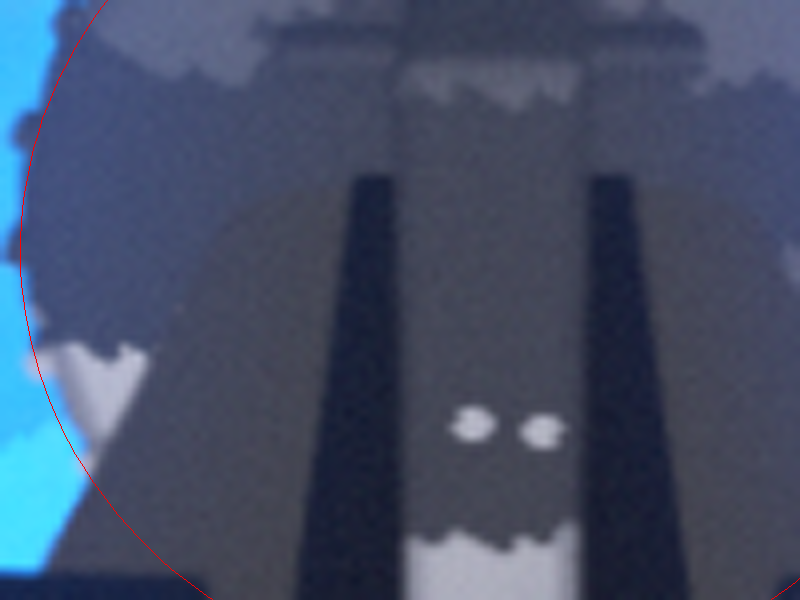

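```bash
python3 - <<'E'
from h import *
s=status.state();print(np.degrees(s["qpos"]).round(1))
k=np.load("k3.npy",allow_pickle=True).item();im=cv2.imread("pics/w3.png")[:,:,::-1].copy()
t=s["tool_pos"];R=s["ee_rot"];o=np.array([210,190]);S=6
cr=cv2.resize(im[o[1]:o[1]+95,o[0]:o[0]+130,::-1],None,fx=S,fy=S,interpolation=cv2.INTER_CUBIC)
cr=np.clip(cr.astype(float)*1.7,0,255).astype(np.uint8)
for d,col in((0,(0,0,255)),(.0015,(0,255,0))):
    c=t+R[:,2]*d
    cv2.polylines(cr,[((wproj(k,circ(c[0],c[1],.0355,t[2]-.0045))-o+.5)*S).astype(np.int32)],True,col,1)
    q=np.array([c+R[:,2]*a*.025+R[:,0]*b*.006+[0,0,.0235] for a,b in((1,1),(1,-1),(-1,-1),(-1,1))])
    cv2.polylines(cr,[((wproj(k,q)-o+.5)*S).astype(np.int32)],True,col,1)
cv2.imwrite("pics/fit4.png",cr)
E
```

```text
[-22.4  13.2  98.8  -0.   68.1 -55.7]
```

View pics/fit4.png

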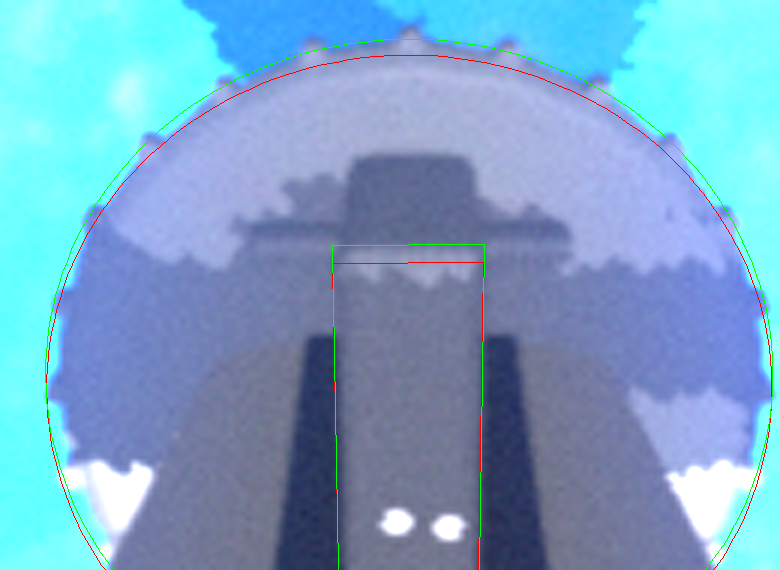

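The bar's end edge and the flange teeth tips match the green overlay, so the cap axis sits about 1.4 mm along tool +z from the TCP. I'll allow for that and move over the mouth.

>>> {"api": "carry_out", "payload": {
  "increments": "0.09 0 0.1 0 8;0.18 0 0.2 0 8;0.27 0 0.3 0 8;0.36 0 0.4 0 8;0.44 0 0.487 0 8;0.461 0 0.509 0 8;0.461 0 0.509 0 8;0.461 0 0.509 0 8;0.461 0 0.509 0 8"
}}

```text
t: 6.65
tool_pos: [0.5985, 0.1701, 0.1141]
ee_rot: [[0.837, -0.0, -0.547], [0.547, -0.0, 0.837], [-0.0, -1.0, -0.0]]
ft_force: [0.2, 0.2, -1.1]
finger_gap: 0.0115
```

```bash
python3 - <<'E'
from h import *
s=status.state();print(s["t"],s["tool_pos"],s["ft_force"],s["ft_torque"],s["finger_gap"],np.degrees(s["qpos"]).round(1))
print(inc([.5973,.1722,.085]),s["ee_rot"].round(4))
E
```

```text
6.65 [0.59845782 0.17011367 0.11411377] [ 0.19144418  0.20480879 -1.14518662] [-0.04638394  0.02822966 -0.01131269] 0.011492587079145454 [  4.8  21.1  88.8  -0.   70.1 -28.4]
(array([0.0005, 0.0728, 0.006 ]), 0, 'yaw', np.float64(33.13)) [[ 8.374e-01 -2.000e-04 -5.465e-01]
 [ 5.465e-01 -3.000e-04  8.374e-01]
 [-3.000e-04 -1.000e+00 -1.000e-04]]
```

>>> {"api": "carry_out", "payload": {
  "increments": "0 0.01 0.006 0 8;0 0.03 0.006 0 8;0 0.05 0.006 0 8;0 0.06 0.006 0 8;0 0.065 0.006 0 8;0 0.065 0.006 0 8"
}}

```text
t: 7.4
tool_pos: [0.5971, 0.1736, 0.0881]
ee_rot: [[0.836, -0.0, -0.548], [0.548, -0.0, 0.836], [-0.0, -1.0, 0.0]]
ft_force: [-0.5, 0.3, -1.9]
finger_gap: 0.0117
```

>>> {"api": "carry_out", "payload": {
  "increments": "0 0.004 -0.001 0 8;0 0.008 -0.001 0 8;0 0.01 -0.001 0 8;0 0.012 -0.001 0 8;0 0.012 -0.001 0 8"
}}

```text
t: 8.02
tool_pos: [0.5973, 0.1732, 0.0833]
ee_rot: [[0.836, -0.0, -0.548], [0.548, -0.0, 0.836], [-0.0, -1.0, 0.0]]
ft_force: [0.9, -0.3, -1.1]
finger_gap: 0.0121
```

>>> {"api": "carry_out", "payload": {
  "increments": "0 0.002 -0.001 0 8;0 0.003 -0.001 0 8;0 0.004 -0.001 0 8;0 0.004 -0.001 0 8"
}}

```text
t: 8.52
tool_pos: [0.5978, 0.173, 0.0828]
ee_rot: [[0.836, 0.0, -0.548], [0.548, 0.0, 0.836], [0.0, -1.0, -0.0]]
ft_force: [-2.4, -0.6, 6.2]
finger_gap: 0.0116
```

>>> {"api": "carry_out", "payload": {
  "increments": "0.0003 -0.001 0 -0.06 8;0.0006 -0.001 0 -0.12 8;0.001 -0.001 0.0001 -0.18 8;0.0013 -0.001 0.0003 -0.24 8;0.0016 -0.001 0.0004 -0.3 8;0.0016 -0.001 0.0004 -0.3 8"
}}

```text
t: 9.28
tool_pos: [0.5988, 0.1733, 0.0829]
ee_rot: [[0.497, 0.002, -0.868], [0.868, -0.0, 0.497], [0.001, -1.0, -0.002]]
ft_force: [-0.1, 0.2, 2.6]
finger_gap: 0.0115
```

```bash
cat > st.py <<'E'
from h import *
s=status.state();R=s["ee_rot"];c=s["tool_pos"]+.0014*R[:,2]
print(s["t"],"tcp",s["tool_pos"].round(4),"axis",c.round(4),"yaw",np.degrees(np.arctan2(R[1,0],R[0,0])).round(2),"F",s["ft_force"].round(1),"T",s["ft_torque"].round(3),"gap",s["finger_gap"].round(4),"q6",np.degrees(s["qpos"][5]).round(1))
E
python3 st.py
```

```text
Traceback (most recent call last):
  File "st.py", line 3, in <module>
    print(s["t"],"tcp",s["tool_pos"].round(4),"axis",c.round(4),"yaw",np.degrees(np.arctan2(R[1,0],R[0,0])).round(2),"F",s["ft_force"].round(1),"T",s["ft_torque"].round(3),"gap",s["finger_gap"].round(4),"q6",np.degrees(s["qpos"][5]).round(1))
                                                                                                                                                                                  ^^^^^^^^^^^^^^^^^^^^^
AttributeError: 'float' object has no attribute 'round'
```

```bash
sed -i 's/s\["finger_gap"\].round(4)/round(s["finger_gap"],4)/' st.py; python3 st.py
```

```text
9.275 tcp [0.5988 0.1733 0.0829] axis [0.5976 0.174  0.0829] yaw 60.18 F [-0.1  0.2  2.6] T [-0.04  -0.059  0.053] gap 0.0115 q6 -55.1
```

>>> {"api": "carry_out", "payload": {
  "increments": "0.0003 0.0005 0 -0.05 8;0.0006 0.0005 0 -0.1 8;0.0008 0.0005 0.0001 -0.15 8;0.0011 0.0005 0.0002 -0.2 8;0.0011 0.0005 0.0002 -0.2 8"
}}

```text
t: 9.9
tool_pos: [0.5978, 0.1733, 0.0813]
ee_rot: [[0.207, -0.001, -0.978], [0.978, -0.001, 0.207], [-0.001, -1.0, 0.001]]
ft_force: [-0.0, -1.9, -2.7]
finger_gap: 0.0113
```

```bash
python3 st.py
```

```text
9.9 tcp [0.5978 0.1733 0.0813] axis [0.5964 0.1736 0.0813] yaw 78.07 F [-0.  -1.9 -2.7] T [-0.388 -0.015 -0.197] gap 0.0113 q6 -73.0
```

Vertical force went away and a stop torque of about -0.2 N·m appeared at 45° of turn, which matches the gap position seen in the image. I ease back slightly and lower.

>>> {"api": "carry_out", "payload": {
  "increments": "0 0.001 0 0.015 8;0 0.004 0 0.015 8;0 0.007 0 0.015 8;0 0.01 0 0.015 8;0 0.01 0 0.015 8"
}}

```text
t: 10.52
tool_pos: [0.5981, 0.1735, 0.0778]
ee_rot: [[0.227, -0.0, -0.974], [0.974, -0.001, 0.227], [-0.001, -1.0, 0.0]]
ft_force: [-0.5, -3.6, 0.5]
finger_gap: 0.0117
```

```bash
python3 st.py
```

```text
10.525 tcp [0.5981 0.1735 0.0778] axis [0.5967 0.1738 0.0778] yaw 76.87 F [-0.5 -3.6  0.5] T [-0.888  0.184 -0.117] gap 0.0117 q6 -71.8
```

>>> {"api": "carry_out", "payload": {
  "increments": "-0.001 0.003 0 0 8;-0.001 0.006 0 0 8;-0.001 0.009 0 0 8;-0.001 0.01 0 0 8;-0.001 0.01 0 0 8"
}}

```text
t: 11.15
tool_pos: [0.5982, 0.1734, 0.0742]
ee_rot: [[0.227, 0.0, -0.974], [0.974, -0.0, 0.227], [0.0, -1.0, -0.0]]
ft_force: [-2.2, -3.7, 3.7]
finger_gap: 0.0118
```

```bash
python3 st.py
```

```text
11.15 tcp [0.5982 0.1734 0.0742] axis [0.5968 0.1737 0.0742] yaw 76.88 F [-2.2 -3.7  3.7] T [-0.765  0.405 -0.077] gap 0.0118 q6 -71.8
```

>>> {"api": "carry_out", "payload": {
  "increments": "-0.0013 0.001 0 0.05 8;-0.0015 0.002 0 0.1 8;-0.0018 0.003 0.0001 0.15 8;-0.0021 0.004 0.0002 0.2 8;-0.0021 0.004 0.0002 0.2 8"
}}

```text
t: 11.78
tool_pos: [0.5984, 0.1738, 0.0738]
ee_rot: [[0.517, 0.002, -0.856], [0.856, 0.002, 0.517], [0.002, -1.0, -0.0]]
ft_force: [-4.4, 0.3, 8.7]
finger_gap: 0.0117
```

```bash
python3 st.py
```

```text
11.775 tcp [0.5984 0.1738 0.0738] axis [0.5972 0.1745 0.0738] yaw 58.86 F [-4.4  0.3  8.7] T [-0.184  0.707 -0.066] gap 0.0117 q6 -53.9
```

>>> {"api": "carry_out", "payload": {
  "increments": "-0.0005 -0.0015 0.001 0.02 8;-0.001 -0.001 0.001 0.07 8;-0.0012 0 0.001 0.12 8;-0.0015 0.001 0.0011 0.17 8;-0.0017 0.002 0.0012 0.22 8;-0.0017 0.002 0.0012 0.22 8"
}}

```text
t: 12.52
tool_pos: [0.5977, 0.1732, 0.0723]
ee_rot: [[0.776, 0.002, -0.631], [0.631, 0.002, 0.776], [0.002, -1.0, 0.0]]
ft_force: [-1.1, 0.3, 5.3]
finger_gap: 0.0119
```

```bash
python3 st.py
```

```text
12.525 tcp [0.5977 0.1732 0.0723] axis [0.5968 0.1743 0.0723] yaw 39.12 F [-1.1  0.3  5.3] T [ 0.038  0.088 -0.06 ] gap 0.0119 q6 -34.2
```

>>> {"api": "carry_out", "payload": {
  "increments": "-0.0003 0.0008 0 0.05 8;-0.0005 0.0018 0 0.1 8;-0.0008 0.0028 0.0001 0.15 8;-0.0011 0.0038 0.0002 0.2 8;-0.0013 0.0045 0.0003 0.25 8;-0.0013 0.0045 0.0003 0.25 8"
}}

```text
t: 13.28
tool_pos: [0.5974, 0.1726, 0.0704]
ee_rot: [[0.958, 0.002, -0.287], [0.287, 0.001, 0.958], [0.002, -1.0, 0.0]]
ft_force: [1.0, 1.0, 4.5]
finger_gap: 0.0118
```

```bash
python3 st.py
```

```text
13.275 tcp [0.5974 0.1726 0.0704] axis [0.597  0.1739 0.0704] yaw 16.69 F [1.  1.  4.5] T [ 0.061 -0.215 -0.08 ] gap 0.0118 q6 -11.7
```

>>> {"api": "carry_out", "payload": {
  "increments": "-0.0003 0.0008 0 0.05 8;-0.0005 0.0016 0 0.1 8;-0.0007 0.0022 0.0001 0.14 8;-0.0007 0.0022 0.0001 0.14 8"
}}

```text
t: 13.78
tool_pos: [0.597, 0.1722, 0.0694]
ee_rot: [[0.997, 0.002, -0.072], [0.072, 0.0, 0.997], [0.002, -1.0, 0.0]]
ft_force: [2.9, -0.5, 4.5]
finger_gap: 0.0117
```

```bash
python3 st.py
```

```text
13.775 tcp [0.597  0.1722 0.0694] axis [0.5969 0.1736 0.0694] yaw 4.11 F [ 2.9 -0.5  4.5] T [-0.065 -0.125 -0.073] gap 0.0117 q6 0.8
```

>>> {"api": "carry_out", "payload": {
  "increments": "-0.0002 0.0003 0 0.04 8;-0.0004 0.0006 0 0.08 8;-0.0004 0.0006 0 0.08 8"
}}

```text
t: 14.15
tool_pos: [0.5967, 0.1719, 0.0694]
ee_rot: [[0.999, 0.001, 0.054], [-0.054, 0.0, 0.999], [0.001, -1.0, 0.0]]
ft_force: [-0.7, -0.8, 6.2]
finger_gap: 0.0118
```

```bash
python3 st.py
```

```text
14.15 tcp [0.5967 0.1719 0.0694] axis [0.5968 0.1733 0.0694] yaw -3.08 F [-0.7 -0.8  6.2] T [-0.184  0.029 -0.091] gap 0.0118 q6 8.0
```

>>> {"api": "carry_out", "payload": {
  "increments": "-0.0002 0 0 0.04 8;-0.0003 0 0 0.07 8;-0.0003 0 0 0.07 8"
}}

```text
t: 14.52
tool_pos: [0.5965, 0.1719, 0.0695]
ee_rot: [[0.987, 0.001, 0.163], [-0.163, -0.0, 0.987], [0.001, -1.0, 0.0]]
ft_force: [-0.2, -0.0, 6.9]
finger_gap: 0.0115
```

```bash
python3 st.py
```

```text
14.525 tcp [0.5965 0.1719 0.0695] axis [0.5967 0.1733 0.0695] yaw -9.37 F [-0.2 -0.   6.9] T [-0.174  0.13   0.024] gap 0.0115 q6 14.3
```

>>> {"api": "carry_out", "payload": {
  "increments": "-0.0001 -0.0005 0 0.03 8;-0.0002 -0.0005 0 0.05 8;-0.0002 -0.0005 0 0.05 8"
}}

```text
t: 14.9
tool_pos: [0.5961, 0.1719, 0.0694]
ee_rot: [[0.971, 0.0, 0.239], [-0.239, -0.0, 0.971], [0.001, -1.0, -0.0]]
ft_force: [-0.3, -0.5, 7.0]
finger_gap: 0.0115
```

```bash
python3 st.py
```

```text
14.9 tcp [0.5961 0.1719 0.0694] axis [0.5965 0.1733 0.0694] yaw -13.82 F [-0.3 -0.5  7. ] T [-0.226  0.207  0.341] gap 0.0115 q6 18.8
```

Moment 0.34 N·m, i.e. snug, with the height constant. I release, ease back, rise and look.

>>> {"api": "carry_out", "payload": {
  "increments": "0 -0.001 0 0.02 25;0 -0.001 0 0.02 40;0 -0.001 0 0.02 45;0 -0.001 0 0.02 45;0 -0.02 0 0.02 45;0 -0.08 0 0.02 60;0 -0.2 0 0.02 60;0 -0.3 0 0.02 60;0 -0.34 0 0.02 60;0 -0.34 0 0.02 60;0 -0.34 0 0.02 60"
}}

```text
t: 16.27
tool_pos: [0.5947, 0.1718, 0.2026]
ee_rot: [[0.962, -0.004, 0.273], [-0.273, -0.0, 0.962], [-0.003, -1.0, -0.001]]
ft_force: [0.5, 0.2, -0.3]
finger_gap: 0.0598
```

```bash
python3 st.py; python3 - <<'E'
from h import *
k=cams.calibration("wrist");im=cams.read_camera("wrist");a=cams.read_camera("side");b=cams.read_camera("scene")
o=np.array([225,150]);S=4;w=cv2.resize(im[150:250,225:345,::-1],None,fx=S,fy=S,interpolation=cv2.INTER_CUBIC)
for z,r,col in((.04,.0355,(0,255,0)),(.065,.0355,(0,0,255))): cv2.polylines(w,[((wproj(k,circ(.5965,.1734,r,z))-o+.5)*S).astype(np.int32)],True,col,1)
c=cv2.resize(a[160:230,235:315,::-1],(320,280),interpolation=cv2.INTER_CUBIC);d=cv2.resize(b[185:245,210:290,::-1],(320,240),interpolation=cv2.INTER_CUBIC)
r=np.vstack([c,d])[:400];out=np.zeros((520,800,3),np.uint8);out[:400,:480]=w;out[:520,480:]=np.vstack([c,d]);cv2.imwrite("pics/end.png",out)
E
```

```text
16.275 tcp [0.5947 0.1718 0.2026] axis [0.5951 0.1732 0.2026] yaw -15.82 F [ 0.5  0.2 -0.3] T [-0.104  0.093  0.005] gap 0.0598 q6 20.8
```

View pics/end.png

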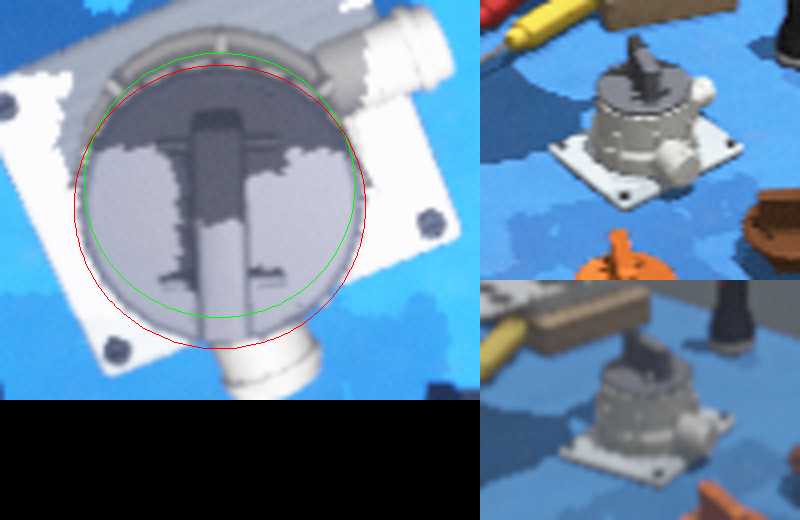

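The final views show the flange flush on the rim, upright and centred on the red circle, with the gripper clear. I hand in.

```bash
python3 -c "
from station import order
print(order.hand_in())"
```

```text
the job is handed in; nothing more can be done
None
```

The grey cap is screwed home in the pump mouth and released, and I handed the job in at about 16 s; the hand-in reports no verdict.

**What I did**
- I set the cap on the ledge and turned it anticlockwise about 45° until it reached the thread starts. It then dropped about 8.6 mm.
- I screwed it about 90° clockwise, until the moment reached 0.34 N·m (snug) and the height stopped changing.

**Last checks**
- The tool height at the end puts the cap's underside at about 35 mm.
- The wrist, side and scene pictures show the flange flush on the rim, upright and centred, with the gripper clear.
- I saw no spare part or the spanner disturbed, but I did not re-measure their positions.

**What disagreed or went over**
- The first circle fit of the cap locked onto its shadow, so I redid it.
- The first network estimates of the mouth were off by up to 2 cm, so I used the wrist circle fit instead.
- The press briefly read 6 to 9 N, above the 2 to 4 N advised but well below the 30 N limit.

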